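Clear the offcut through the sawing box's spring flap

TASK

Clear the dark walnut offcut off the sawing board into the scrap box under it: press the spring flap down with one finger, and while that finger keeps it open push the offcut along the board and through the opening with the other. Then take the hand away, so that the flap springs fully shut over the piece. Only push the offcut, do not lift it or let it climb the flap, and leave the jar and the roll of tape beside the box where they are.

Things in the scene. Friction and masses are not known exactly. Their poses are not given: they have to be found in the camera images.
- sawing_box: plywood box fixed to the bench: pale sawing board on top of a scrap box, sloping aluminium spring flap at its left end. Origin: on the bench (z = 0) under the middle of the edge where board ends and flap begins. +x away from the worker, +y from board towards flap. Board: flat, top 110 mm above the bench, y -148 to 0, x -80 to +80 mm; a fence 26 mm high stands on it at x +61 to +79
- mouth (a point): middle of the board's edge at the flap, on the board's top (box frame 0, 0, 110 mm). Beyond it (y 0 to 120) lies the flap, between sloping side cheeks (x 68 to 80 either side) that rise with it to 64 mm above the board, the highest point of all. Under board and flap the box is one hollow: x -68 to 68, y -128 to 126 mm, floor 8 mm above the bench
- flap_hinge (a point): middle of the flap's hinge barrel (radius 6 mm, along the box's x), at box frame 0, 120, 165 mm: 55 mm above the board. A fingertip held just above the board's level and moved from the mouth towards the hinge presses the flap ever further down into the box; it must stop short of the barrel
- flap_edge (a point): middle of the flap's free edge (yellow stripe), 130 mm from the hinge. Closed, the 130 mm wide, 4 mm thick flap is a ramp of 26 degrees: its upper face climbs from the board's level here (4 mm past the board's edge) to 57 mm above it at the hinge. Opening, this edge swings down into the box
- flap (a joint): hinge of the flap: 0 closed, up to 1.1 rad pressed down. A spring always shuts it (0.2 N m at 0, 0.33 N m at 1 rad: about 2 N at the free edge, 4 to 6 N nearer the hinge). At 0.6 rad the free edge is 58 mm below the board and 57 mm from the board's edge. The offcut is too light to open it by itself: shoved against the shut flap it climbs the ramp
- panel_end (a point): right-hand end of the tall wooden panel (920 mm high, 18 mm thick) that stands upright on the bench left of the work; it runs from here to the left and away from the robot (towards world x 0.71, y 1.01 m) and does not move. An arm that starts left of it must fold in close to its base before it swings across. To the right of the work, beyond world y = -0.36, stands a drawer chest 340 mm high
- offcut: loose dark walnut block 45x60x45 mm, about 0.08 kg, on the sawing board; origin at the centre of its underside, x across its 45 mm side, y along its 60 mm side; at the start its y axis lies across the board (along the box's x) within 15 degrees
- masking_tape: bystander on the bench near the flap end of the box: pale roll of masking tape, 100 across, 25 high (mm); origin at the centre of its underside
- screw_jar: bystander on the bench near the flap end of the box: glass jar with white lid, 64 across, 90 high (mm); origin at the centre of its underside

How it is judged:
By the outcome, as a careful person would: the job done as asked, in the order asked, and still so for the second after the job is handed in, with the robot touching nothing.
It also fails if it takes over 42 s, if anything falls off the work surface, if the arm or the gripper's body presses on something with over 40 N, if the wrist force passes 120 N, or if a joint passes its speed limit or range.

ROBOT

A 6-joint arm with a two-finger parallel gripper is mounted at the origin on the work surface; the furniture and walls round the work are solid. World frame = base frame: x ahead of the robot, y to its left, z up, the work surface at z = 0. Lengths are in mm, angles in rad, forces in N, time in s.
With the tool pointing down it reaches from about 275 to 750 mm from the base axis. Payload 10.2 kg.
Tool frame: the origin (TCP) lies on the front face of the gripper's body, between the roots of the fingers; the fingertips stand 73 mm ahead of it and the grasp point (between the pads) lies 54 mm ahead of it; z points along the fingers, y is the line along which they close (so a half turn about z gives the same grasp; the last joint's range is limited). The gripper opens to 85 mm and grips with 20 to 120 N. Pads are 22 mm wide; open, the fingers measure 114 mm over their backs; the gripper's body (76 mm by 85 mm) begins 54 mm behind the grasp point. The pads swing forward as they close: fully open they stand 13 mm farther back than shut.
Start: joints at [1.007, 0.313, 1.498, -0, 1.331, -0.223], TCP at [175.49, 494.808, 303.894] pointing down, gripper open.
Joint ranges: [-2.94, 2.94], [-0.97, 2.17], [0.19, 2.56], [-1.23, 4.37], [0.02, 3.11], [-2.88, 2.88]. Speed limits (rad/s): [2.39, 2.39, 3.01, 3.14, 3.14, 3.14].

INTERFACE

Orientations are given as a unit quaternion [w, x, y, z].
In Python, from rig import * gives the robot as it stands.
- The arm moves only by the tool step_arm, never from a script. Its argument "plan" is a list of rows, each an object with "offset": the shift along the tool's x, y, z in cm, a list of three; "rot": the turn, a rotation vector about the tool's x, y, z in degrees, a list of three; "gripper": the finger opening in cm, from 0 to 8.54. In form: [{"offset": [x, y, z], "rot": [wx, wy, wz], "gripper": gripper}, ...]. A call has 1 to 12 rows; each row is the pose to reach, as a shift and turn from the pose commanded when the call began, along the tool's axes at that moment; what a row does not reach only later rows make up. A row lasts 1/10 s, in which the tool goes at most 50 mm and 8.59 degrees, less where a joint would pass 70% of its speed; a pose out of reach is approached as far as the arm can. A call with a gripper value outside its range is refused whole. The fingers move at their own pace and stop on an object; "squeeze" is the grip in N (left out, the last holds). Time passes only in rows, so rows that repeat a pose let the fingers close. It gives the time, the measured TCP pose, the force, the opening and the grip force at its end, in the units of the state.
- sense(): the state, without advancing time (a new reading comes with each control period).
- capture(name): name is "side" or "top"; returns a dict with "color" (480x640x3 uint8, red, green, blue), "depth" (480x640 float32, mm along the optical axis (not along the pixel's ray), 0 where there is no reading), "vertical_fov" (degrees; the focal length in pixels is half the picture's height over the tangent of half this angle, whatever the lens; pixels are square), "cx", "cy" (the principal point, pixels), "rvec" (rotation vector, rad) and "tvec" (3), from world to camera coordinates, as OpenCV has them. Camera axes: x right, y down, z forward; pixel columns grow to the right and rows downward; lengths in mm; the calibration is good to about 2 mm. A picture is of the moment at which its call begins.
- finish_job(): hands the job in; it is judged then, once.
The state is a dict: "time_s": time; "joints": joint angles; "dq": joint speeds; "tau": joint torques, N m; "eef_pos": TCP position; "ee_rot": TCP orientation; "force": force on the tool from outside, world axes, zero at the start; "wrist_torque": the same for the moment, N m; "grip_width": opening from 0.0 (shut) to 1.0 (fully open); "grip_force": force on a finger pad.
Only numpy, scipy, OpenCV 4.12 (cv2) and the standard library are available. Lean on these libraries where they do the work, as an engineer would, in place of code of your own. Each camera call takes 0.05 s, during which the arm holds its last target. There are 200 camera calls.

## Working session

There is one attempt and no reset: what is moved stays moved. The work goes in short steps, Python scripts to look and compute and a tool call to move; the robot and the scene stay as the last step left them, time stands still between calls to the robot, and variables do not carry over. Pictures are saved under pics/ and viewed, at most 10 in all, crops included, and the job is handed in when it is done.

Besides the shell and the picture viewer there is one more tool, called after "Call:" as name(argument=value, ...), one argument or row to a line, values as JSON. step_arm: Moves the arm, as the interface text tells. Its arguments: {"type":"object","properties":{"plan":{"type":"array"},"squeeze":{"type":"number"}},"required":["plan"]}

```bash
ls; mkdir -p pics; python3 - <<'E'
from rig import *
import cv2,numpy as np,pickle
d={}
for n in("side","top"):
    c=capture(n);d[n]=c;cv2.imwrite(f"pics/{n}0.png",c["color"][:,:,::-1])
    print(n,c["vertical_fov"],c["cx"],c["cy"],c["rvec"],c["tvec"])
pickle.dump(d,open("c0.pkl","wb"))
print(sense())
E
```

```text
pics
side 57.941654591054345 322.7724113978815 244.20754818896927 [ 1.73874646  1.57427588 -0.7859804 ] [   1.40499726 -183.26549997 1311.85412869]
top 57.464737365319834 314.2912241099672 240.56857489910428 [ 2.1790415  -2.17397192  0.06213475] [-39.93179508 483.83133046 926.98363382]
{'time_s': 0.1, 'joints': array([ 1.00661153e+00,  3.13373512e-01,  1.49835160e+00,  6.77196787e-06,
        1.33100891e+00, -2.23386758e-01]), 'dq': array([-0.00040895, -0.00119836, -0.00218194,  0.00109749,  0.000916  ,
       -0.00053489]), 'tau': array([ 1.62620174e-03, -4.12896216e+01, -2.60138583e+01, -1.90317141e-04,
        3.06878937e-03, -7.06817082e-05]), 'eef_pos': array([175.39826324, 494.67676415, 303.40634851]), 'ee_rot': array([-2.22000398e-04,  1.69576368e-01,  9.85516885e-01, -5.25742181e-04]), 'force': array([-1.31856197,  0.22635445, -0.05289903]), 'wrist_torque': array([-0.00429125,  0.02264412,  0.0210817 ]), 'grip_force': 0.0, 'grip_width': 0.9987624566158264}
```

View pics/side0.png

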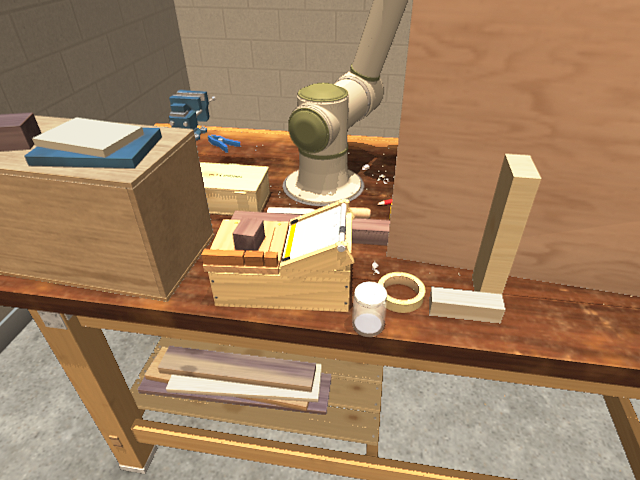

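View pics/top0.png

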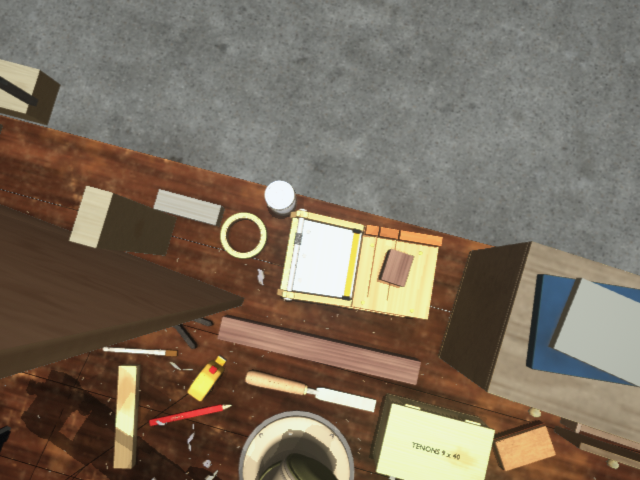

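The side view shows the box at (280,265) with its flap on the right. The top view shows the flap at (323,260), its yellow stripe at (352,272), the offcut at (397,267), the jar at (280,197), the tape at (243,235) and the panel end at about (242,300).

```bash
cat > h.py <<'E'
import cv2,numpy as np,pickle
def K(c):
    f=240/np.tan(np.radians(c["vertical_fov"]/2));return np.array([[f,0,c["cx"]],[0,f,c["cy"]],[0,0,1]])
def ray(c,uv,z):
    uv=np.atleast_2d(uv).astype(float);R=cv2.Rodrigues(np.array(c["rvec"]))[0];t=np.array(c["tvec"])
    o=-R.T@t;d=np.c_[uv,np.ones(len(uv))]@np.linalg.inv(K(c)).T@R
    return o+d*((z-o[2])/d[:,2])[:,None]
def cloud(c):
    v,u=np.mgrid[0:480,0:640];R=cv2.Rodrigues(np.array(c["rvec"]))[0];t=np.array(c["tvec"])
    p=np.stack([u,v,np.ones_like(u)],-1)@np.linalg.inv(K(c)).T*c["depth"][...,None]
    return (p-t)@R
E
python3 - <<'E'
from h import *
d=pickle.load(open("c0.pkl","rb"));c=d["top"];P=cloud(c);h=cv2.cvtColor(c["color"],cv2.COLOR_RGB2HSV)
np.set_printoptions(precision=1,suppress=True)
H,S,V=[h[...,i].astype(int) for i in range(3)]
def box(m,x0,x1,y0,y1):
    k=np.zeros_like(m);k[y0:y1,x0:x1]=m[y0:y1,x0:x1];return k
y=box((H>20)&(H<32)&(S>180)&(V>120),335,375,225,315)
vs,us=np.nonzero(y);print(len(us),us.min(),us.max(),vs.min(),vs.max())
r=cv2.minAreaRect(np.c_[us,vs].astype(np.float32));print(r);q=cv2.boxPoints(r);print(ray(c,q,110))
# board: z within 8 of 110
zz=P[...,2]
b=box((abs(zz-110)<6)&(c["depth"]>0),340,450,215,330);print("board depth z",np.median(zz[b]))
n,l,st,_=cv2.connectedComponentsWithStats(b.astype(np.uint8));i=1+st[1:,4].argmax();
vs,us=np.nonzero(l==i);r=cv2.minAreaRect(np.c_[us,vs].astype(np.float32));print(r);print(ray(c,cv2.boxPoints(r),110))
o=box((abs(zz-155)<8),370,420,240,300)&(h[...,2]<150)
n,l,st,_=cv2.connectedComponentsWithStats(o.astype(np.uint8));i=1+st[1:,4].argmax();print(st[i],np.median(zz[l==i]))
vs,us=np.nonzero(l==i);r=cv2.minAreaRect(np.c_[us,vs].astype(np.float32));W=ray(c,cv2.boxPoints(r),155);print("offcut",r,W,W.mean(0),np.linalg.norm(W[1]-W[0]),np.linalg.norm(W[2]-W[1]))
print("panel",ray(c,[[243,300]],920),P[300,238],P[302,230])
print("jar",ray(c,[[280,197]],90),"tape",ray(c,[[243,235]],25))
for u,v in[(320,260),(300,255),(345,270),(290,297),(303,213),(375,240),(435,242),(300,240)]:print(u,v,P[v,u])
E
```

```text
Traceback (most recent call last):
ValueError: zero-size array to reduction operation minimum which has no identity
```

```bash
cat > m.py <<'E'
from h import *
np.set_printoptions(precision=1,suppress=True)
d=pickle.load(open("c0.pkl","rb"));c=d["top"];P=cloud(c);h=cv2.cvtColor(c["color"],cv2.COLOR_RGB2HSV)
H,S,V=[h[...,i].astype(int) for i in range(3)]
def box(m,x0,x1,y0,y1):
    k=np.zeros_like(m);k[y0:y1,x0:x1]=m[y0:y1,x0:x1];return k
print(h[268:276:4,340:366:2].tolist())
y=box((H>20)&(H<32)&(S>150)&(V>120),335,375,225,315)
vs,us=np.nonzero(y);print(len(us))
if len(us)>20:
    r=cv2.minAreaRect(np.c_[us,vs].astype(np.float32));print(r);print(ray(c,cv2.boxPoints(r),110))
zz=P[...,2]
def rect(m,z,name):
    n,l,st,_=cv2.connectedComponentsWithStats(m.astype(np.uint8));i=1+st[1:,4].argmax()
    vs,us=np.nonzero(l==i);r=cv2.minAreaRect(np.c_[us,vs].astype(np.float32));W=ray(c,cv2.boxPoints(r),z)
    print(name,r,np.median(zz[l==i]),"\n",W,W.mean(0),np.linalg.norm(W[1]-W[0]),np.linalg.norm(W[2]-W[1]))
rect(box((abs(zz-110)<6)&(c["depth"]>0),340,450,215,330),110,"board")
rect(box((abs(zz-155)<8),370,420,240,300),155,"off")
print("panel",ray(c,[[243,300]],920),P[300,238],P[302,230])
print("jar",ray(c,[[280,197]],90),"tape",ray(c,[[243,235]],25))
for u,v in[(320,260),(300,255),(345,270),(290,297),(303,213),(375,240),(435,242)]:print(u,v,P[v,u])
E
python3 m.py
```

```text
[[[90, 4, 248], [96, 5, 249], [96, 5, 249], [96, 5, 249], [28, 110, 243], [28, 160, 242], [27, 159, 243], [29, 63, 242], [19, 64, 152], [21, 102, 237], [26, 81, 243], [28, 75, 243], [28, 72, 243]], [[90, 4, 248], [96, 5, 249], [100, 6, 250], [48, 5, 246], [27, 150, 242], [27, 162, 242], [27, 152, 242], [39, 11, 239], [17, 104, 150], [26, 87, 240], [27, 80, 243], [28, 73, 243], [28, 73, 243]]]
257
((351.310791015625, 264.1351623535156), (4.2743730545043945, 63.293609619140625), 9.462323188781738)
[[ 372.2  -97.8  110. ]
 [ 492.9 -118.3  110. ]
 [ 491.5 -126.4  110. ]
 [ 370.9 -105.9  110. ]]
board ((393.76531982421875, 271.87457275390625), (82.00845336914062, 82.05653381347656), 9.688786506652832) 109.17004019457109 
 [[ 352.3 -102.5  110. ]
 [ 508.6 -129.7  110. ]
 [ 481.9 -285.9  110. ]
 [ 326.7 -256.8  110. ]] [ 417.4 -193.7  110. ] 158.67196125270098 158.45697439647444
off ((397.25762939453125, 267.3824157714844), (25.105899810791016, 32.57290267944336), 17.744670867919922) 153.99623519101138 
 [[ 403.6 -161.8  155. ]
 [ 460.3 -180.4  155. ]
 [ 446.4 -224.   155. ]
 [ 389.8 -205.2  155. ]] [ 425.  -192.9  155. ] 59.736485927986216 45.697898774410774
panel [[412.6 -47.  920. ]] [359.7 113.2  75.7] [360.7 113.7 150.8]
jar [[566.2  29.1  90. ]] tape [[495.1 114.2  25. ]]
320 260 [438.5 -51.6 142.1]
300 255 [446.9 -15.2 161.8]
345 270 [420.1 -99.2 121.7]
290 297 [371.3   2.  170.1]
303 213 [522.7 -20.7 171.8]
375 240 [ 478.5 -158.2  109.8]
435 242 [ 473.  -267.4  135.5]
```

```bash
cat > w.py <<'E'
# world targets (mm) -> tool offsets (cm) from the measured pose
from rig import *
import numpy as np,sys
from scipy.spatial.transform import Rotation as R
def off(T):
    s=sense();q=s["ee_rot"];r=R.from_quat([q[1],q[2],q[3],q[0]])
    print("t",s["time_s"],"pos",s["eef_pos"].round(1),"F",s["force"].round(1),"j",s["joints"].round(2))
    y=r.as_matrix()[:,1];print("tool y yaw",np.degrees(np.arctan2(y[1],y[0])).round(2),"z",r.as_matrix()[:,2].round(3))
    for t in T:print(np.round(t),np.round(r.inv().apply(np.array(t)-s["eef_pos"])/10,1))
E
python3 -c "
from w import *
from h import *
off([[285*np.cos(np.radians(a)),285*np.sin(np.radians(a)),304] for a in range(70,-31,-10)])
c=pickle.load(open('c0.pkl','rb'))
for n in c:
  P=cloud(c[n]).reshape(-1,3);m=(P[:,2]>200)&(P[:,2]<800)&(P[:,0]>300)&(P[:,0]<600)&(P[:,1]>60)&(P[:,1]<400)&(c[n]['depth'].ravel()>0);Q=P[m];
  if len(Q): i=np.argsort(np.hypot(*Q[:,:2].T))[:5000:500];print(n,len(Q),Q[i].round())
"
```

```text
t 0.1 pos [175.4 494.7 303.4] F [-1.3  0.2 -0.1] j [ 1.01  0.31  1.5   0.    1.33 -0.22]
tool y yaw 70.47 z [-0.001 -0.001 -1.   ]
[ 97. 268. 304.] [ -0.2 -24.   -0. ]
[143. 247. 304.] [ -5.2 -24.5  -0. ]
[183. 218. 304.] [-10.  -25.8  -0. ]
[218. 183. 304.] [-14.5 -27.9  -0. ]
[247. 142. 304.] [-18.5 -30.8  -0. ]
[268.  97. 304.] [-22.  -34.3  -0. ]
[281.  49. 304.] [-24.8 -38.4  -0. ]
[285.   0. 304.] [-26.9 -43.   -0. ]
[281. -49. 304.] [-28.1 -47.8  -0. ]
[268. -97. 304.] [-28.5 -52.7  -0. ]
[ 247. -142.  304.] [-28.  -57.7  -0. ]
side 37411 [[364. 113. 210.]
 [370. 122. 363.]
 [374. 119. 426.]
 [376. 123. 402.]
 [379. 125. 482.]
 [379. 134. 409.]
 [380. 141. 283.]
 [383. 141. 362.]
 [385. 144. 481.]
 [384. 155. 341.]]
top 22056 [[349. 118. 201.]
 [359. 115. 437.]
 [361. 114. 590.]
 [363. 113. 466.]
 [365. 112. 505.]
 [367. 112. 650.]
 [369. 111. 700.]
 [368. 118. 240.]
 [373. 110. 716.]
 [373. 115. 505.]]
```

Call:
step_arm(
  plan=[
    {"offset":[0,-5,0],"rot":[0,0,0],"gripper":8.5},
    {"offset":[0,-10,0],"rot":[0,0,0],"gripper":8.5},
    {"offset":[0,-15,0],"rot":[0,0,0],"gripper":8.5},
    {"offset":[0,-20,0],"rot":[0,0,0],"gripper":8.5},
    {"offset":[-0.2,-24,0],"rot":[0,0,0],"gripper":8.5},
    {"offset":[-0.2,-24,0],"rot":[0,0,0],"gripper":8.5},
    {"offset":[-0.2,-24,0],"rot":[0,0,0],"gripper":8.5},
  ],
)

```text
time_s: 0.8
eef_pos: [97.3, 267.9, 304.2]
ee_rot: [0.0, 0.17, 0.985, 0.001]
force: [-1.0, 1.1, 0.6]
grip_width: 0.995
grip_force: 0.0
```

Call:
step_arm(
  plan=[
    {"offset":[-5,-0.5,0],"rot":[0,0,0],"gripper":8.5},
    {"offset":[-5,-0.5,0],"rot":[0,0,0],"gripper":8.5},
    {"offset":[-9.8,-1.8,0],"rot":[0,0,0],"gripper":8.5},
    {"offset":[-9.8,-1.8,0],"rot":[0,0,0],"gripper":8.5},
    {"offset":[-14.3,-3.9,0],"rot":[0,0,0],"gripper":8.5},
    {"offset":[-14.3,-3.9,0],"rot":[0,0,0],"gripper":8.5},
    {"offset":[-18.3,-6.8,0],"rot":[0,0,0],"gripper":8.5},
    {"offset":[-18.3,-6.8,0],"rot":[0,0,0],"gripper":8.5},
  ],
)

```text
time_s: 1.6
eef_pos: [249.2, 140.6, 303.8]
ee_rot: [-0.0, 0.173, 0.985, -0.0]
force: [-0.3, 0.2, -0.1]
grip_width: 0.996
grip_force: 0.0
```

```bash
python3 -c "
from w import *
off([[285*np.cos(np.radians(a)),285*np.sin(np.radians(a)),304] for a in range(30,-31,-10)])"
```

```text
t 1.6 pos [249.2 140.6 303.8] F [-0.3  0.2 -0.1] j [ 0.1  -0.26  2.09 -0.    1.31 -1.13]
tool y yaw 70.08 z [-0.    -0.001 -1.   ]
[247. 142. 304.] [ 0.3  0.1 -0. ]
[268.  97. 304.] [-3.2 -3.4 -0. ]
[281.  49. 304.] [-6.1 -7.5 -0. ]
[285.   0. 304.] [ -8.2 -12.   -0. ]
[281. -49. 304.] [ -9.4 -16.8  -0. ]
[268. -97. 304.] [ -9.9 -21.7   0. ]
[ 247. -142.  304.] [ -9.4 -26.7   0. ]
```

Call:
step_arm(
  plan=[
    {"offset":[-3.4,-3.4,0],"rot":[0,0,0],"gripper":8.5},
    {"offset":[-3.4,-3.4,0],"rot":[0,0,0],"gripper":8.5},
    {"offset":[-6.1,-7.5,0],"rot":[0,0,0],"gripper":8.5},
    {"offset":[-6.1,-7.5,0],"rot":[0,0,0],"gripper":8.5},
    {"offset":[-8.2,-12,0],"rot":[0,0,-3],"gripper":8.5},
    {"offset":[-8.2,-12,0],"rot":[0,0,-5],"gripper":8.5},
    {"offset":[-9.4,-16.8,0],"rot":[0,0,-10],"gripper":8.5},
    {"offset":[-9.4,-16.8,0],"rot":[0,0,-10],"gripper":8.5},
    {"offset":[-9.9,-21.7,0],"rot":[0,0,-10],"gripper":8.5},
    {"offset":[-9.9,-21.7,0],"rot":[0,0,-10],"gripper":8.5},
    {"offset":[-9.9,-21.7,0],"rot":[0,0,-10],"gripper":8.5},
  ],
)

```text
time_s: 2.7
eef_pos: [268.0, -94.5, 303.7]
ee_rot: [-0.0, 0.084, 0.996, 0.001]
force: [0.7, 0.7, 0.4]
grip_width: 0.993
grip_force: 0.0
```

```bash
python3 -c "
from w import *
off([[320,-150,304],[425,-193,304],[425,-193,260]])"
```

```text
t 2.7 pos [268.  -94.5 303.7] F [0.7 0.7 0.4] j [-0.76 -0.27  2.09  0.    1.32 -2.16]
tool y yaw 80.32 z [-0.     0.001 -1.   ]
[ 320 -150  304] [-6.1 -4.6 -0. ]
[ 425 -193  304] [-17.1  -7.1  -0. ]
[ 425 -193  260] [-17.1  -7.1   4.4]
```

Call:
step_arm(
  plan=[
    {"offset":[-4,-2,0],"rot":[0,0,0],"gripper":8.5},
    {"offset":[-8,-4,0],"rot":[0,0,0],"gripper":8.5},
    {"offset":[-12,-5.5,0],"rot":[0,0,0],"gripper":8.5},
    {"offset":[-15,-6.5,0],"rot":[0,0,0],"gripper":8.5},
    {"offset":[-17.1,-7.1,1],"rot":[0,0,0],"gripper":8.5},
    {"offset":[-17.1,-7.1,4.4],"rot":[0,0,0],"gripper":8.5},
    {"offset":[-17.1,-7.1,4.4],"rot":[0,0,0],"gripper":8.5},
    {"offset":[-17.1,-7.1,4.4],"rot":[0,0,0],"gripper":8.5},
  ],
)

```text
time_s: 3.5
eef_pos: [425.3, -191.2, 260.3]
ee_rot: [-0.0, 0.082, 0.997, 0.0]
force: [-0.3, 0.1, 0.4]
grip_width: 0.998
grip_force: 0.0
```

```bash
python3 -c "
from w import *
from h import *
off([])
c=capture('side');pickle.dump(c,open('c1.pkl','wb'))
im=c['color'][140:290,180:380,::-1];cv2.imwrite('pics/s1.png',cv2.resize(im,None,fx=4,fy=4,interpolation=cv2.INTER_NEAREST))
P=cloud(c);s=sense()['eef_pos'];y=np.array([.168,.986])
Q=P.reshape(-1,3);a=(Q[:,:2]-s[:2])@y;b=(Q[:,:2]-s[:2])@np.array([.986,-.168])
m=(abs(b)<30)&(abs(a)<70)&(Q[:,2]>170)&(Q[:,2]<300)&(c['depth'].ravel()>0)
for z in range(170,300,5):
  k=m&(abs(Q[:,2]-z-2.5)<2.5)
  if k.sum(): print(z,k.sum(),a[k].min().round(),a[k].max().round(),np.percentile(a[k],[10,50,90]).round(),b[k].max().round())
"
```

```text
t 3.5 pos [ 425.3 -191.2  260.3] F [-0.3  0.1  0.4] j [-0.67  0.23  1.73  0.    1.19 -2.08]
tool y yaw 80.62 z [-0.001  0.001 -1.   ]
200 19 -50.0 49.0 [-47. -43.  49.] 13.0
205 30 -55.0 53.0 [-48. -43.  49.] 15.0
210 48 -56.0 56.0 [-52. -42.  54.] 13.0
215 41 -55.0 56.0 [-52.  44.  55.] 14.0
220 44 -56.0 56.0 [-53. -43.  54.] 14.0
225 41 -55.0 56.0 [-52.  42.  55.] 15.0
230 44 -55.0 56.0 [-52. -42.  53.] 14.0
235 40 -56.0 56.0 [-52. -43.  54.] 16.0
240 43 -65.0 61.0 [-58.  44.  58.] 16.0
245 77 -70.0 69.0 [-63.  42.  60.] 17.0
250 138 -68.0 69.0 [-62.  -1.  57.] 16.0
255 95 -68.0 70.0 [-64.  31.  64.] 19.0
260 140 -70.0 70.0 [-61.  10.  45.] 20.0
265 167 -69.0 70.0 [-60.  11.  41.] 21.0
270 143 -70.0 69.0 [-60.   0.  54.] 21.0
275 115 -68.0 70.0 [-60.  -1.  62.] 21.0
280 135 -70.0 70.0 [-59.   1.  65.] 22.0
285 190 -69.0 69.0 [-59.  -0.  60.] 24.0
290 214 -68.0 69.0 [-54.   2.  57.] 22.0
295 217 -68.0 68.0 [-55.   7.  60.] 16.0
```

View pics/s1.png

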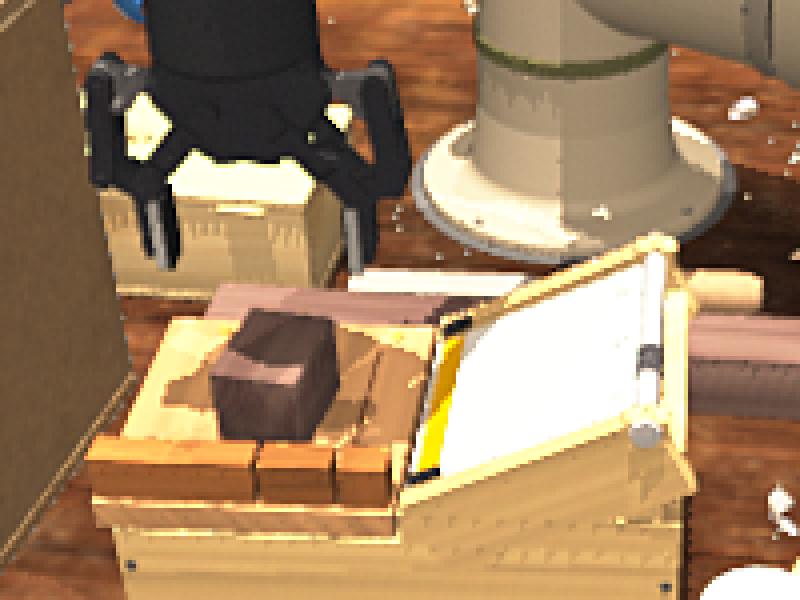

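The hand sits centred over the offcut. The open fingertips are 60 mm ahead of the TCP and the knuckles reach ±70 mm. Next I descend straddling the offcut.

Call:
step_arm(
  plan=[
    {"offset":[0,-0.1,2.5],"rot":[0,0,0],"gripper":8.54},
    {"offset":[0,-0.1,5],"rot":[0,0,0],"gripper":8.54},
    {"offset":[0,-0.1,7],"rot":[0,0,0],"gripper":8.54},
    {"offset":[0,-0.1,8.4],"rot":[0,0,0],"gripper":8.54},
    {"offset":[0,-0.1,8.4],"rot":[0,0,0],"gripper":8.54},
    {"offset":[0,-0.1,8.4],"rot":[0,0,0],"gripper":8.54},
  ],
)

```text
time_s: 4.15
eef_pos: [425.0, -194.2, 177.4]
ee_rot: [0.001, 0.083, 0.997, -0.001]
force: [0.2, -0.2, 0.4]
grip_width: 1.002
grip_force: 0.0
```

```bash
python3 -c "
from w import *
from h import *
off([])
c=capture('side')
im=c['color'][140:290,180:380,::-1];cv2.imwrite('pics/s2.png',cv2.resize(im,None,fx=4,fy=4,interpolation=cv2.INTER_NEAREST))
"
```

```text
t 4.15 pos [ 425.  -194.2  177.4] F [ 0.2 -0.2  0.4] j [-0.68  0.34  1.83  0.    0.97 -2.09]
tool y yaw 80.49 z [ 0.002 -0.001 -1.   ]
```

View pics/s2.png

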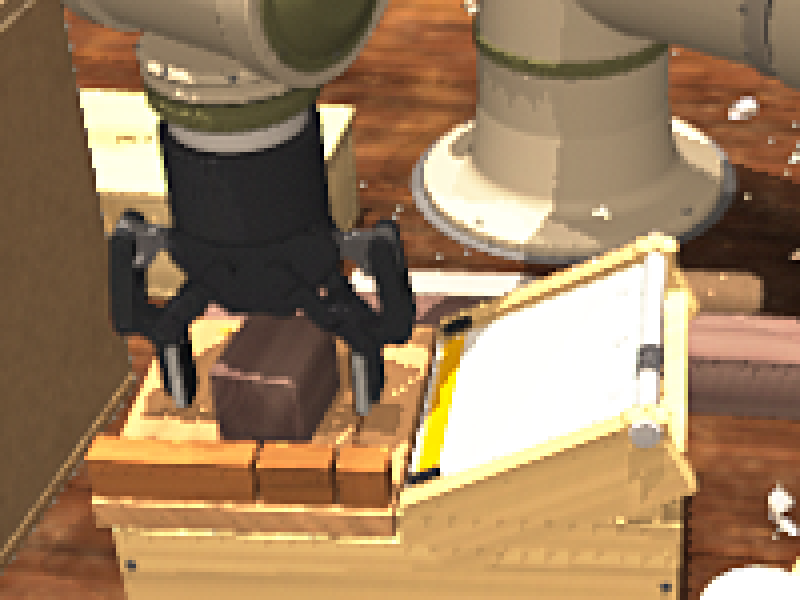

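The fingers straddle the offcut: left tip at (182,400), right tip at (363,410), both clear of it. Now I push along the board.

Call:
step_arm(
  plan=[
    {"offset":[0,1,0.1],"rot":[0,0,0],"gripper":8.54},
    {"offset":[0,2,0.1],"rot":[0,0,0],"gripper":8.54},
    {"offset":[0,3,0.1],"rot":[0,0,0],"gripper":8.54},
    {"offset":[0,4,0.1],"rot":[0,0,0],"gripper":8.54},
    {"offset":[0,5,0.1],"rot":[0,0,0],"gripper":8.54},
    {"offset":[0,6,0.1],"rot":[0,0,0],"gripper":8.54},
    {"offset":[0,7,0.1],"rot":[0,0,0],"gripper":8.54},
    {"offset":[0,7,0.1],"rot":[0,0,0],"gripper":8.54},
  ],
)

```text
time_s: 5.0
eef_pos: [436.2, -124.0, 175.0]
ee_rot: [0.0, 0.083, 0.997, 0.0]
force: [-0.2, -0.2, 2.7]
grip_width: 1.003
grip_force: 1.4
```

```bash
python3 -c "
from w import *
from h import *
off([])
c=capture('side')
im=c['color'][140:290,180:380,::-1];cv2.imwrite('pics/s3.png',cv2.resize(im,None,fx=4,fy=4,interpolation=cv2.INTER_NEAREST))
"
```

```text
t 5.0 pos [ 436.2 -124.   175. ] F [-0.2 -0.2  2.7] j [-0.54  0.31  1.87  0.    0.96 -1.94]
tool y yaw 80.53 z [ 0.  0. -1.]
```

View pics/s3.png

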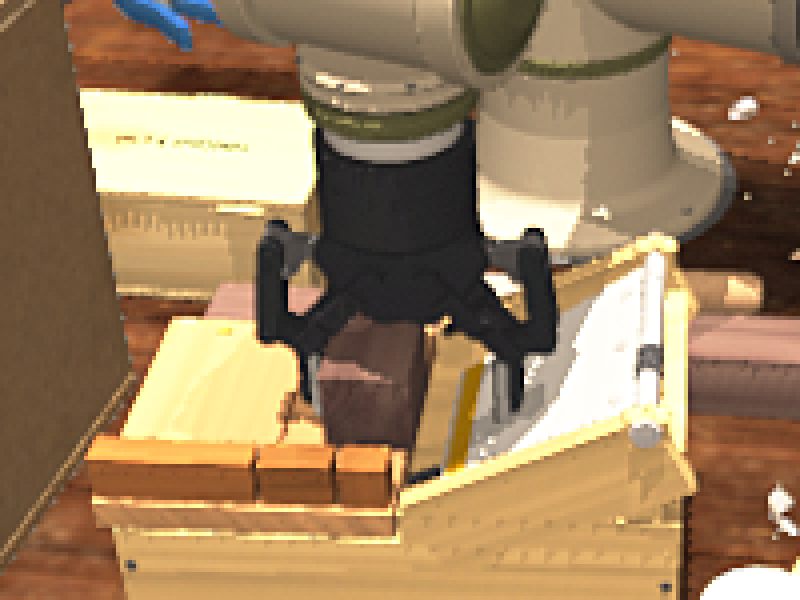

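The offcut at (375,390) has squared up against the rear finger, and the front finger holds the flap down. I continue.

Call:
step_arm(
  plan=[
    {"offset":[0,1,0],"rot":[0,0,0],"gripper":8.54},
    {"offset":[0,1.8,0],"rot":[0,0,0],"gripper":8.54},
    {"offset":[0,2.6,0],"rot":[0,0,0],"gripper":8.54},
    {"offset":[0,3.4,0],"rot":[0,0,0],"gripper":8.54},
    {"offset":[0,3.6,0],"rot":[0,0,0],"gripper":8.54},
    {"offset":[0,3.6,0],"rot":[0,0,0],"gripper":8.54},
    {"offset":[0,3.6,0],"rot":[0,0,0],"gripper":8.54},
  ],
)

```text
time_s: 5.75
eef_pos: [441.9, -89.5, 175.0]
ee_rot: [-0.0, 0.083, 0.997, 0.0]
force: [-1.4, -2.4, 5.1]
grip_width: 0.997
grip_force: 2.6
```

```bash
python3 -c "
from w import *
from h import *
off([])
c=capture('side')
im=c['color'][140:290,180:380,::-1];cv2.imwrite('pics/s4.png',cv2.resize(im,None,fx=4,fy=4,interpolation=cv2.INTER_NEAREST))
"
```

```text
t 5.75 pos [441.9 -89.5 175. ] F [-1.4 -2.4  5.1] j [-0.46  0.31  1.88  0.    0.95 -1.87]
tool y yaw 80.48 z [-0.  0. -1.]
```

View pics/s4.png

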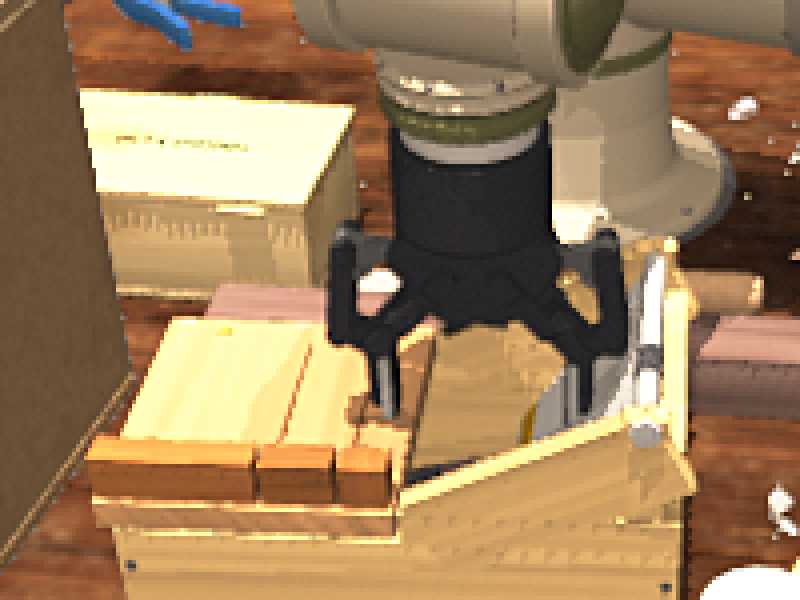

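The offcut has dropped through the mouth and the flap is still held open. I take the hand back and up.

Call:
step_arm(
  plan=[
    {"offset":[0,-0.5,-0.5],"rot":[0,0,0],"gripper":8.54},
    {"offset":[0,-1,-1.2],"rot":[0,0,0],"gripper":8.54},
    {"offset":[0,-1.5,-2],"rot":[0,0,0],"gripper":8.54},
    {"offset":[0,-2,-3],"rot":[0,0,0],"gripper":8.54},
    {"offset":[0,-2.5,-4],"rot":[0,0,0],"gripper":8.54},
    {"offset":[0,-3,-5.5],"rot":[0,0,0],"gripper":8.54},
    {"offset":[0,-3.5,-8],"rot":[0,0,0],"gripper":8.54},
    {"offset":[0,-4,-11],"rot":[0,0,0],"gripper":8.54},
    {"offset":[4,-5,-13],"rot":[0,0,0],"gripper":8.54},
    {"offset":[8,-6,-13],"rot":[0,0,0],"gripper":8.54},
    {"offset":[12,-6,-13],"rot":[0,0,0],"gripper":8.54},
    {"offset":[12,-6,-13],"rot":[0,0,0],"gripper":8.54},
  ],
)

```text
time_s: 7.0
eef_pos: [310.9, -127.9, 305.3]
ee_rot: [0.0, 0.084, 0.996, 0.0]
force: [1.5, -0.5, -0.1]
grip_width: 0.999
grip_force: 0.0
```

```bash
python3 -c "
from w import *
from h import *
off([])
c=capture('side')
im=c['color'][140:340,180:440,::-1];cv2.imwrite('pics/s5.png',cv2.resize(im,None,fx=3,fy=3,interpolation=cv2.INTER_NEAREST))
t=capture('top');P=cloud(t)
for u,v in[(320,260),(300,255),(345,270)]:print(u,v,P[v,u])
a=pickle.load(open('c0.pkl','rb'))['top']['color'].astype(int)
print('jar/tape change',abs(t['color'].astype(int)-a)[170:265,215:282].mean())
"
```

```text
t 7.0 pos [ 310.9 -127.9  305.3] F [ 1.5 -0.5 -0.1] j [-0.74 -0.13  1.98  0.    1.29 -2.15]
tool y yaw 80.38 z [ 0.  0. -1.]
320 260 [438.47161487 -51.56433528 142.47722499]
300 255 [446.90437524 -15.18877245 162.60485789]
345 270 [420.14173051 -99.31056594 119.69816115]
jar/tape change 1.7912018853102907
```

View pics/s5.png

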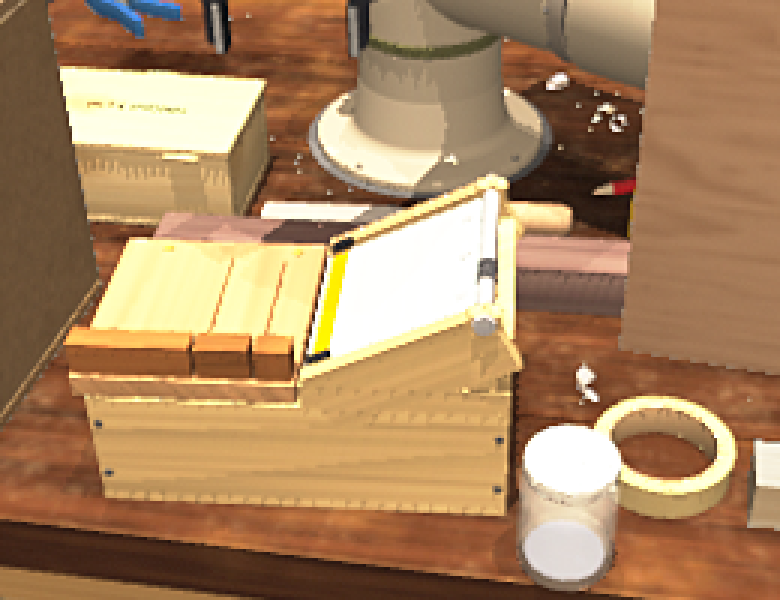

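The board is empty, the flap (405,270) is fully shut, and the jar (568,500) and tape (665,455) have not moved. The hand is clear, so I hand in the job.

```bash
python3 -c "
from rig import *
print(finish_job())"
```

```text
the job is handed in; nothing more can be done
None
```

I pushed the offcut through the held-open flap into the scrap box. The flap sprang fully shut over it, the jar and tape were not moved, and I handed the job in about 7 s into the 42 s limit; no verdict was returned.

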